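# Put the check weights back in their block

### The arm

A 6-joint arm with a two-finger parallel gripper is mounted at the origin on a cart in front of the work surface, level with it; the furniture and walls round the work are solid. World frame = base frame: x ahead of the robot, y to its left, z up, the work surface at z = 0. Lengths are in mm, angles in rad, forces in N, time in s.
With the tool pointing down it reaches from about 350 to 975 mm from the base axis. Payload 7.1 kg.
Tool frame: the origin (TCP) lies midway between the tips of the shut fingers; the grasp point (between the pads) lies 19 mm behind it (ctrl.grip_depth is the distance from the TCP to the grasp point, in mm); z points along the fingers, y is the line along which they close (so a half turn about z gives the same grasp; the last joint's range is limited). The gripper opens to 88 mm and grips with 3 to 60 N. Pads are 20 mm wide; open, the fingers measure 115 mm over their backs; the gripper's body (75 mm by 178 mm) begins 61 mm behind the grasp point.
Start: joints at [-0.019, 0.423, 1.63, -0, 1.089, -0.019], TCP at [624.984, 0.026, 222.675] pointing down, gripper open.
Joint ranges: [-3, 3], [-0.9, 2.11], [0.09, 2.58], [-1.31, 4.45], [0.11, 2.69], [-2.54, 2.54]. Speed limits (rad/s): [2.39, 2.39, 3.01, 3.14, 3.14, 3.14].

### API

Orientations are given as a rotation vector (axis times angle).
In Python, from workcell import get_obs, vision, ctrl gives the robot as it stands.
- The arm moves only by the tool step_arm, never from a script. Its argument "plan" is a list of rows, each a list of 7 numbers: the opening, from -1 (shut) to 1 (fully open), then the shift along the tool's x, y, z as a fraction of full scale, then the turn, a rotation vector about the tool's x, y, z as a fraction of full scale. In form: [[fingers, dx, dy, dz, wx, wy, wz], ...]. A call has 1 to 20 rows; each row shifts and turns the commanded pose from where the row before left it, along the tool's axes as they then stand; what a row does not reach is not made up. Full scale, the value 1, is 50 mm for a shift and 0.12 rad for a turn. A row lasts 1/8 s, in which the tool goes at most 62.5 mm and 10.7 degrees, less where a joint would pass 70% of its speed; a pose out of reach is approached as far as the arm can. A call with a number of a shift or a turn outside -1 to 1 is refused whole. A call with a gripper value outside its range is refused whole. The fingers move at their own pace and stop on an object; the grip force is fixed at half the most. Time passes only in rows, so rows that do not move let the fingers close. It gives the time, the measured TCP pose, the force, the opening and the grip force at its end, in the units of the state.
- get_obs(): the state, without advancing time (a new reading comes with each control period).
- vision.get_image(name): name is "scene" or "side" or "wrist"; returns a dict with "pixels" (420x560x3 uint8, red, green, blue), "depth" (420x560 float32, mm along the optical axis (not along the pixel's ray), 0 where there is no reading), "fx", "fy", "cx", "cy" (pixels), "k1" (the pictures are not rectified: a ray, as slopes to the right and down, at radius r is drawn at 1 + k1 r^2 times it, then the intrinsics apply), "T" (4x4, takes a point from camera to world coordinates); the wrist camera has in their place "T_tool_cam" (4x4, takes a point from camera to tool coordinates, whose origin is the TCP and whose axes are the flange's). Camera axes: x right, y down, z forward; pixel columns grow to the right and rows downward; lengths in mm; the calibration is good to about 2 mm. A picture is of the moment at which its call begins: read the wrist's pose just before it.
- ctrl.close_job(): hands the job in; it is judged then, once.
The state is a dict: "t": time; "qpos": joint angles; "qvel": joint speeds; "joint_torque": joint torques, N m; "ee_pos": TCP position; "orientation": TCP orientation; "ft_force": force on the tool from outside, world axes, zero at the start; "moment": the same for the moment, N m; "width": finger opening in mm; "grasp_force": force on a finger pad.
Only numpy, scipy, OpenCV 4.12 (cv2) and the standard library are available. Lean on these libraries where they do the work, as an engineer would, in place of code of your own. Each camera call takes 0.05 s, during which the arm holds its last target. There are 200 camera calls.

### The job

The balance check is finished: put all five steel check weights back into the beech weight block, one weight to a well in order of size, each standing fully down in the well that was cut for it, the 500 g in the largest well and so on down to the 20 g in the smallest. Take the 200 g off the balance pan too. They are precision weights: set each one down gently, never dropping it into its well, and do not let any of them tip over.

Things in the scene. Friction and masses are not known exactly. Their poses are not given: they have to be found in the camera images.
- weight_500: largest of five polished steel check weights, 500 g: upright cylinder 48 mm in diameter, 30 mm high, a narrower neck, and a round knob 22 mm in diameter from 36 to 48 mm above the foot; pinch the knob from above. Origin: centre of the foot; z up along its axis. It starts on the bench, between balance and block.
- weight_200: second largest of five polished steel check weights, 200 g: upright cylinder 39 mm in diameter, 19 mm high, a narrower neck, and a round knob 17 mm in diameter from 24 to 33 mm above the foot; pinch the knob from above. Origin: centre of the foot; z up along its axis. It starts on the round 110 mm pan (top 52 mm above the bench) of the white balance (160 x 200 mm).
- weight_100: middle-sized of five polished steel check weights, 100 g: upright cylinder 30 mm in diameter, 16 mm high, a narrower neck, and a round knob 14 mm in diameter from 20 to 28 mm above the foot; pinch the knob from above. Origin: centre of the foot; z up along its axis. It starts on the bench, between balance and block.
- weight_50: second smallest of five polished steel check weights, 50 g: upright cylinder 21 mm in diameter, 16 mm high, a narrower neck, and a round knob 11 mm in diameter from 20 to 27 mm above the foot; pinch the knob from above. Origin: centre of the foot; z up along its axis. It starts on the bench, between balance and block.
- weight_20: smallest of five polished steel check weights, 20 g: upright cylinder 12 mm in diameter, 18 mm high, a narrower neck, and a round knob 9 mm in diameter from 21 to 28 mm above the foot; pinch the knob from above. Origin: centre of the foot; z up along its axis. It starts on the bench, between balance and block.
- well_20 (a point): smallest of five round wells in a row in the pale beech block (80 x 254 mm, fixed; at any yaw, left or right of the weights): 20 mm wide, 8 mm deep, mouth bevelled 3 mm more. Point: centre of its floor, 10 mm above the bench; block top 18 mm. Axes: y along the row toward the largest well, x across, z up; -105 mm along y from the block's middle.
- well_50 (a point): second smallest of five round wells in a row in the pale beech block (80 x 254 mm, fixed; at any yaw, left or right of the weights): 29 mm wide, 8 mm deep, mouth bevelled 3 mm more. Point: centre of its floor, 10 mm above the bench; block top 18 mm. Axes: y along the row toward the largest well, x across, z up; -70.5 mm along y from the block's middle.
- well_100 (a point): middle-sized of five round wells in a row in the pale beech block (80 x 254 mm, fixed; at any yaw, left or right of the weights): 38 mm wide, 8 mm deep, mouth bevelled 3 mm more. Point: centre of its floor, 10 mm above the bench; block top 18 mm. Axes: y along the row toward the largest well, x across, z up; -27 mm along y from the block's middle.
- well_200 (a point): second largest of five round wells in a row in the pale beech block (80 x 254 mm, fixed; at any yaw, left or right of the weights): 47 mm wide, 8 mm deep, mouth bevelled 3 mm more. Point: centre of its floor, 10 mm above the bench; block top 18 mm. Axes: y along the row toward the largest well, x across, z up; +25.5 mm along y from the block's middle.
- well_500 (a point): largest of five round wells in a row in the pale beech block (80 x 254 mm, fixed; at any yaw, left or right of the weights): 56 mm wide, 8 mm deep, mouth bevelled 3 mm more. Point: centre of its floor, 10 mm above the bench; block top 18 mm. Axes: y along the row toward the largest well, x across, z up; +87 mm along y from the block's middle.

How it is judged:
By the outcome, as a careful person would: the job done as asked, in the order asked, and still so for the second after the job is handed in, with the robot touching nothing.
It also fails if it takes over 131 s, if anything falls off the work surface, if the arm or the gripper's body presses on something with over 40 N, if the wrist force passes 120 N, or if a joint passes its speed limit or range.

## Working session

There is one attempt and no reset: what is moved stays moved. The work goes in short steps, Python scripts to look and compute and a tool call to move; the robot and the scene stay as the last step left them, time stands still between calls to the robot, and variables do not carry over. Pictures are saved under pics/ and viewed, at most 14 in all, crops included, and the job is handed in when it is done.

Besides the shell and the picture viewer there is one more tool, called after "Emit:" in YAML: its name, and indented under it one key for each argument. step_arm: Moves the arm, as the interface text tells. Its arguments: {"type":"object","properties":{"plan":{"type":"array","items":{"type":"array","items":{"type":"number","minimum":-1,"maximum":1}}}},"required":["plan"]}

```bash
mkdir -p pics; ls
cat > h.py <<'E'
import numpy as np, cv2
from scipy.spatial.transform import Rotation as R
from workcell import get_obs, vision, ctrl
def grab(name):
    o=get_obs(); im=vision.get_image(name)
    if name=="wrist":
        T=np.eye(4); T[:3,:3]=R.from_rotvec(o["orientation"]).as_matrix(); T[:3,3]=o["ee_pos"]
        im["T"]=T@np.array(im["T_tool_cam"])
    return im
def ray(im,uv):
    uv=np.atleast_2d(np.asarray(uv,float))
    d=np.stack([(uv[:,0]-im["cx"])/im["fx"],(uv[:,1]-im["cy"])/im["fy"]],1)
    s=d.copy()
    for _ in range(20): s=d/(1+im["k1"]*(s**2).sum(1,keepdims=True))
    return s
def plane(im,uv,z):
    s=ray(im,uv); T=np.array(im["T"])
    d=np.c_[s,np.ones(len(s))]@T[:3,:3].T; c=T[:3,3]
    return c+d*((z-c[2])/d[:,2])[:,None]
def cloud(im):
    h,w=im["depth"].shape; u,v=np.meshgrid(np.arange(w),np.arange(h))
    s=ray(im,np.c_[u.ravel(),v.ravel()]); z=im["depth"].ravel()[:,None]
    T=np.array(im["T"]); return (np.c_[s*z,z]@T[:3,:3].T+T[:3,3]).reshape(h,w,3)
def save(im,n): cv2.imwrite(f"pics/{n}.png",im["pixels"][:,:,::-1])
E
python3 - <<'E'
from h import *
ims=[grab(n) for n in("scene","side","wrist")]
for n,i in zip("abc",ims): print(n,np.round(np.array(i["T"])[:3],3).tolist(),i["fx"],i["k1"])
cv2.imwrite("pics/1.png",cv2.resize(np.hstack([ims[0]["pixels"]])[:,:,::-1],(800,600)))
cv2.imwrite("pics/2.png",ims[1]["pixels"][:,:,::-1]);cv2.imwrite("pics/3.png",ims[2]["pixels"][:,:,::-1])
print(get_obs())
E
```

```text
pics
a [[0.811, -0.371, 0.452, 37.244], [-0.584, -0.533, 0.612, -669.963], [0.013, -0.761, -0.649, 768.437]] 442.75718857401415 -0.13368184760679255
b [[0.93, -0.218, 0.295, 166.388], [-0.367, -0.547, 0.752, -936.875], [-0.003, -0.808, -0.589, 794.395]] 513.1749236319414 -0.0711727394082871
c [[1.0, 0.001, 0.0, 624.759], [0.001, -0.963, -0.268, 74.271], [-0.0, 0.268, -0.963, 384.469]] 291.12721156376625 -0.02015278164630567
{'t': 0.15, 'qpos': array([-1.89799186e-02,  4.23654157e-01,  1.63051529e+00,  1.16985482e-05,
        1.08859761e+00, -1.90197524e-02]), 'qvel': array([-0.00082074, -0.00253689, -0.00300441,  0.00142757,  0.00064312,
       -0.00103591]), 'joint_torque': array([ 9.52650989e-04, -5.44981134e+01, -2.73919362e+01,  6.45430083e-02,
        2.04369903e-02, -3.19723256e-05]), 'ee_pos': array([6.24563526e+02, 4.97651642e-02, 2.22086899e+02]), 'orientation': array([-2.22079975e+00, -2.22087616e+00,  1.26734310e-03]), 'ft_force': array([-0.44054398, -0.96368963,  0.15677796]), 'moment': array([0.0375076 , 0.0342566 , 0.01390431]), 'grasp_force': 0.0, 'width': 87.38276100605651}
```

View pics/1.png

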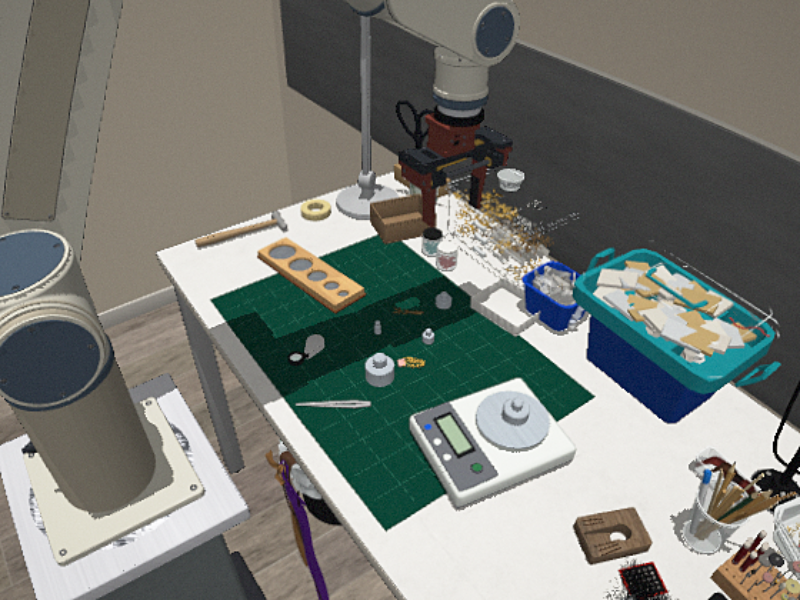

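View pics/2.png

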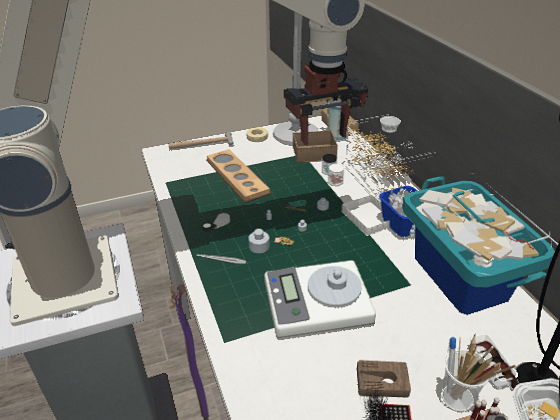

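View pics/3.png

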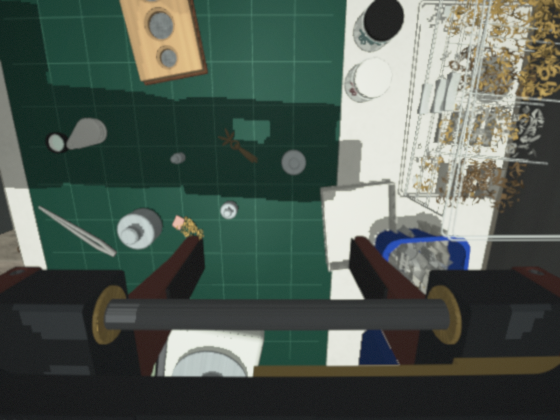

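The scene view (800 px) shows the 500 g at (380,368), the 50 g at (428,336), the 20 g at (378,326), the 100 g at (444,299), and the 200 g on the pan at (516,408). The block spans (258,250) to (362,295), with the largest well at the far left. In the wrist view the 500 g is at (138,230), the 50 g at (229,210), the 20 g at (178,158) and the 100 g at (293,162).

```bash
cat > m.py <<'E'
from h import *
w=grab("wrist"); s=grab("scene"); d=grab("side")
k=1.4286
W=dict(w500=(138,228,42),w50=(229,209,24),w20=(178,158,25),w100=(293,162,26))
S=dict(w500=(380,360,42),w50=(428,332,24),w20=(378,322,25),w100=(444,294,26),w200=(516,401,81),well500=(283,250,18),well200=(302,262,18),well100=(317,271,18),well50=(332,282,18),well20=(344,292,18))
D=dict(w500=(259,233,42),w50=(302,222,24),w20=(268,210,25),w100=(323,200,26),w200=(336,270,81),well500=(222,157,18),well200=(231,169,18),well100=(239,178,18),well50=(248,187,18),well20=(256,194,18))
for n,dd,im,kk in(("W",W,w,1),("S",S,s,k),("D",D,d,1)):
    for a,(u,v,z) in dd.items(): print(n,a,plane(im,(u/kk,v/kk),z)[0].round(0)[:2])
E
python3 m.py
```

```text
W w500 [452. -47.]
W w50 [564. -28.]
W w20 [504.  38.]
W w100 [645.  33.]
S w500 [442. -60.]
S w50 [560. -35.]
S w20 [502.  36.]
S w100 [647.  30.]
S w200 [ 534. -276.]
S well500 [471. 342.]
S well200 [483. 282.]
S well100 [493. 238.]
S well50 [499. 191.]
S well20 [502. 151.]
D w500 [444. -57.]
D w50 [561. -35.]
D w20 [501.  40.]
D w100 [646.  27.]
D w200 [ 535. -271.]
D well500 [467. 345.]
D well200 [472. 272.]
D well100 [480. 218.]
D well50 [489. 167.]
D well20 [498. 128.]
```

Emit:
step_arm:
  plan:
    - [1,0.65,-0.7,-0.5,0,0,0]
    - [1,0.65,-0.7,-0.5,0,0,0]
    - [1,0.65,-0.7,-0.5,0,0,0]
    - [1,0.65,-0.7,-0.5,0,0,0]
    - [1,0,0,0,0,0,0]
    - [1,0,0,0,0,0,0]

```text
t: 1.05
ee_pos: [485.2, 129.9, 322.5]
orientation: [2.22, 2.222, 0.0]
ft_force: [0.1, -0.1, 0.2]
width: 87.9
grasp_force: 0.0
```

Run:
```python
from h import *
w=grab("wrist"); save(w,4); np.savez("w4.npz",**w)
print(plane(grab("scene"),(368/1.4286,203/1.4286),0), plane(w,[(0,0),(280,0),(559,0),(280,210)],18).round(0))
g=cv2.medianBlur(w["pixels"],3)
hsv=cv2.cvtColor(g,cv2.COLOR_RGB2HSV)
m=cv2.inRange(hsv,(8,60,90),(28,255,255))
m=cv2.morphologyEx(m,cv2.MORPH_OPEN,np.ones((3,3)))
cs,h=cv2.findContours(m,cv2.RETR_CCOMP,cv2.CHAIN_APPROX_NONE)
for i,c in enumerate(cs):
    if cv2.contourArea(c)>80:
        if len(c)<5: continue
        e=cv2.fitEllipse(c); print(i,h[0][i][3],cv2.contourArea(c),np.round(e[0],1),np.round(e[1],1),plane(w,e[0],18)[0].round(1))
```

```text
[[735.45827359 424.98595791   0.        ]] [[ 93. 380.  18.]
 [491. 376.  18.]
 [889. 383.  18.]
 [492.  70.  18.]]
0 -1 158.0 [452.8 320.1] [13.4 39.3] [ 820.3 -146.    18. ]
1 -1 250.0 [ 99.2 317.8] [13.7 43.8] [ 153.3 -141.1   18. ]
3 -1 148.0 [284.7 275.9] [10.9 22.1] [501.3 -52.   18. ]
6 -1 109.5 [515.3 250.6] [12.9 17.6] [908.2  -3.8  18. ]
16 -1 898.0 [544.5 180.5] [34.5 40.3] [929.7 121.6  18. ]
25 -1 564.0 [548.  136.3] [26.4 32.6] [917.9 192.6  18. ]
30 -1 3776.5 [447.4  66.2] [70.7 76.6] [739.5 292.5  18. ]
32 -1 8627.0 [271.5  80.4] [ 55.7 226.4] [478.6 271.1  18. ]
33 32 120.0 [284.3 160. ] [12.4 12.6] [498.7 153.2  18. ]
34 32 268.5 [280.9 138.4] [18.3 18.9] [493.1 186.7  18. ]
35 32 504.5 [276.4 109.8] [24.9 25.9] [486.  229.3  18. ]
36 32 845.0 [270.5  73.7] [31.6 34.1] [477.2 280.3  18. ]
37 32 1315.5 [263.5  28.4] [39.1 42.8] [467.3 340.4  18. ]
```

View pics/4.png

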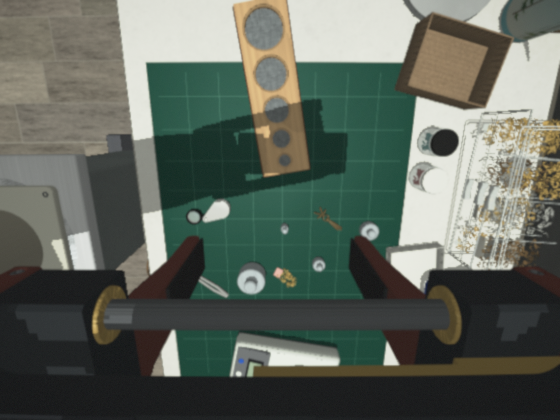

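Picture 4 shows the block's wells at (263,28), (270,73), (276,110), (281,138) and (284,160). The 500 g is at (251,277), the 20 g at (284,229), the 50 g at (319,264) and the 100 g at (369,231).

Emit:
step_arm:
  plan:
    - [1,-0.91,-0.185,0.86,0,0,0]
    - [1,-0.91,-0.185,0.86,0,0,0]
    - [1,-0.91,-0.185,0.86,0,0,0]
    - [1,-0.91,-0.185,0.86,0,0,0]
    - [1,0,0,0,0,0,0]
    - [1,0,0,0,0,0,0]

```text
t: 1.9
ee_pos: [448.9, -50.2, 152.6]
orientation: [-2.223, -2.219, 0.0]
ft_force: [0.1, -0.0, 2.0]
width: 87.8
grasp_force: 0.0
```

Run:
```python
from h import *
w4=dict(np.load("w4.npz"))
for n,uv,z in(("500",(251,273),45),("50",(319,263),25),("20",(284,228),26),("100",(369,229),27)): print(n,plane(w4,uv,z)[0].round(1))
w=grab("wrist"); save(w,5); np.savez("w5.npz",**w)
print(get_obs()["ee_pos"])
P=cloud(w); z=P[:,:,2]; m=(z>42)&(z<54)&(np.hypot(P[:,:,0]-448,P[:,:,1]+52)<35)
print(m.sum(),P[m].mean(0),P[m].min(0),P[m].max(0))
# where the knob centre should appear
```

```text
500 [443.8 -31.8  45. ]
50 [560.3 -23.2  25. ]
20 [499.   41.3  26. ]
100 [641.1  40.   27. ]
[449.45051835 -49.73726644 153.20586613]
417 [441.24242715 -55.01917215  47.73009067] [430.68086436 -67.4132726   42.09698645] [451.95618823 -44.75230495  50.60550293]
```

View pics/5.png

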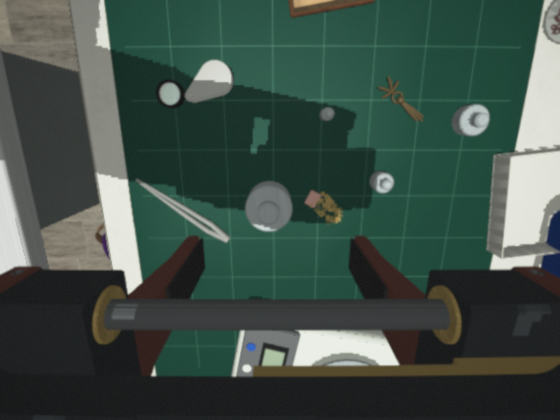

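Picture 5 shows the 500 g knob at (268,212), the 50 g at (382,182), the 20 g at (327,114) and the 100 g at (473,120). The depth map works, so I'll measure all of them with it.

Run:
```python
from h import *
w=dict(np.load("w5.npz")); P=cloud(w)
for n,(u,v),kb,kt,bt,r in(("500",(268,212),36,48,30,24),("50",(382,182),20,27,16,10.5),("20",(327,114),21,28,18,6),("100",(473,120),20,28,16,15)):
    q=P[v-45:v+45,u-45:u+45].reshape(-1,3); 
    k=q[(q[:,2]>kt-3)&(q[:,2]<kt+5)]; c=np.median(k[:,:2],0)
    k=k[np.hypot(*(k[:,:2]-c).T)<15]
    b=q[(q[:,2]>6)&(np.hypot(*(q[:,:2]-c).T)<r+6)]
    (cx,cy),rr=cv2.minEnclosingCircle(k[:,:2].astype(np.float32))
    (bx,by),br=cv2.minEnclosingCircle(b[:,:2].astype(np.float32))
    print(n,"knob",len(k),np.median(k,0).round(1),(k.min(0)+k.max(0))/2,round(rr,1),"body",len(b),round(bx,1),round(by,1),round(br,1), plane(w,(u,v),kt)[0].round(1))
```

```text
500 knob 400 [441.3 -55.4  48. ] [441.30368087 -56.08278878  47.86482216] 11.4 body 1820 441.0 -56.0 24.1 [441.4 -54.4  48. ]
50 knob 78 [560.2 -32.   27.1] [560.50781381 -32.20286675  26.5745947 ] 5.0 body 338 560.8 -32.3 10.3 [555.6 -29.3  27. ]
20 knob 76 [498.9  36.3  27.7] [499.25511806  36.30298525  27.89295936] 4.5 body 145 499.3 36.3 5.9 [497.2  35.8  28. ]
100 knob 174 [644.2  31.5  28.2] [645.93607272  31.50921016  27.70246012] 7.3 body 870 645.1 31.1 15.7 [637.2  31.   28. ]
```

Emit:
step_arm:
  plan:
    - [1,-0.08,-0.138,0.7,0,0,0]
    - [1,0,0,0.7,0,0,0]
    - [1,0,0,0,0,0,0]
    - [1,0,0,0,0,0,0]
    - [1,0,0,0,0,0,0]

```text
t: 2.58
ee_pos: [442.9, -53.6, 84.3]
orientation: [2.219, 2.22, 0.003]
ft_force: [0.2, -0.1, -0.2]
width: 87.4
grasp_force: 0.0
```

Emit:
step_arm:
  plan:
    - [1,-0.046,-0.036,0.5,0,0,0]
    - [1,0,0,0.4,0,0,0]
    - [1,0,0,0.12,0,0,0]
    - [1,0,0,0,0,0,0]
    - [-1,0,0,0,0,0,0]
    - [-1,0,0,0,0,0,0]
    - [-1,0,0,0,0,0,0]
    - [-1,0,0,0,0,0,0]
    - [-1,0,0,0,0,0,0]
    - [-1,0,0,0,0,0,0]

```text
t: 3.82
ee_pos: [439.7, -56.0, 31.8]
orientation: [-2.221, -2.221, 0.0]
ft_force: [0.4, -0.1, -0.9]
width: 31.4
grasp_force: 0.0
```

Emit:
step_arm:
  plan:
    - [-1,0,0,-0.01,0,0,0]
    - [-1,0,0,0,0,0,0]
    - [-1,0,0,0,0,0,0]
    - [-1,0,0,0,0,0,0]

```text
t: 4.32
ee_pos: [439.8, -56.0, 32.3]
orientation: [2.221, 2.221, 0.0]
ft_force: [-0.3, 0.1, -1.4]
width: 21.0
grasp_force: 30.0
```

Emit:
step_arm:
  plan:
    - [-1,0,0,-0.2,0,0,0]
    - [-1,0,0,-0.6,0,0,0]
    - [-1,0,0,-0.8,0,0,0]
    - [-1,0.4,0,-0.8,0,0,0]
    - [-1,0.8,0.14,0,0,0,0]
    - [-1,0.8,0.14,0,0,0,0]
    - [-1,0.8,0.14,0,0,0,0]
    - [-1,0.8,0.14,0,0,0,0]
    - [-1,0.8,0.14,0,0,0,0]
    - [-1,0.5,0,0,0,0,0]
    - [-1,0,0,0,0,0,0]
    - [-1,0,0,0,0,0,0]

```text
t: 5.82
ee_pos: [474.0, 188.4, 152.2]
orientation: [-2.221, -2.222, 0.002]
ft_force: [0.1, 0.5, -5.7]
width: 20.7
grasp_force: 30.0
```

```bash
cat > wells.py <<'E'
import sys
from h import *
o=get_obs(); print(o["ee_pos"].round(1),o["width"],o["ft_force"].round(1))
w=grab("wrist"); save(w,sys.argv[1]); P=cloud(w)
hsv=cv2.cvtColor(cv2.medianBlur(w["pixels"],3),cv2.COLOR_RGB2HSV)
m=cv2.inRange(hsv,(8,60,60),(28,255,255))
cs,h=cv2.findContours(m,cv2.RETR_CCOMP,cv2.CHAIN_APPROX_NONE)
for i,c in enumerate(cs):
    if cv2.contourArea(c)>150 and len(c)>5 and h[0][i][3]>=0:
        q=plane(w,c.reshape(-1,2),18)[:,:2].astype(np.float32); e=cv2.fitEllipse(q)
        print("hole",cv2.contourArea(c),np.round(cv2.fitEllipse(c)[0]),np.round(e[0],1),np.round(e[1],1))
z=P[:,:,2]; b=m.astype(bool)&(np.abs(z-18)<4)
print("blocktop",np.median(z[b]),b.sum()); f=(np.abs(z-10)<3)&(np.abs(P[:,:,0]-483)<45)&(P[:,:,1]>130)&(P[:,:,1]<385)
n,l,s,c=cv2.connectedComponentsWithStats(f.astype(np.uint8))
for i in range(1,n):
    if s[i,4]>100: q=P[l==i]; print("floor",s[i,4],((q.min(0)+q.max(0))/2).round(1),(q.max(0)-q.min(0)).round(1))
E
python3 wells.py 6
```

```text
[474.  188.4 152.2] 20.743132867392376 [ 0.1  0.5 -5.7]
hole 1062.5 [288. 160.] [485.6 230.3] [37.1 37.2]
hole 1862.5 [279. 107.] [476.9 281. ] [45.8 46.2]
hole 3073.5 [269.  38.] [467.  340.3] [54.3 54.7]
blocktop 18.265314892846845 11229
floor 3100 [466.8 342.8  10.6] [55.6 55.4  4.9]
floor 1887 [477.3 281.1  10.7] [46.7 47.1  4.6]
floor 1031 [486.3 228.9  10.7] [37.2 35.9  4.6]
floor 451 [493.4 187.1  10.6] [28.1 26.   4.2]
```

View pics/6.png

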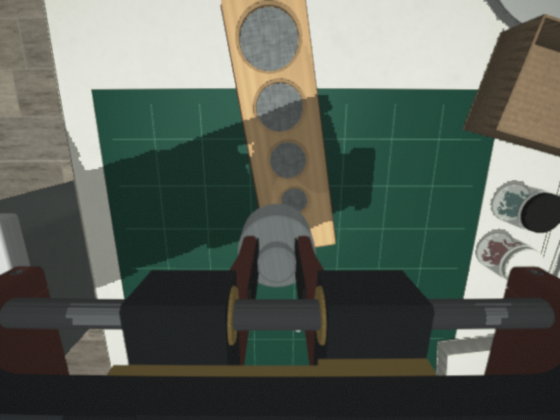

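Picture 6 shows the 500 g hanging upright in the fingers. The wells are clear at (269,38), (279,107), (288,160) and (294,200).

Emit:
step_arm:
  plan:
    - [-1,0.768,-0.035,0,0,0,0]
    - [-1,0.768,-0.035,0,0,0,0]
    - [-1,0.768,-0.035,0,0,0,0]
    - [-1,0.768,-0.035,0,0,0,0]
    - [-1,0,0,0.85,0,0,0]
    - [-1,0,0,0.85,0,0,0]
    - [-1,0,0,0,0,0,0]
    - [-1,0,0,0,0,0,0]
    - [-1,0,0,0,0,0,0]

```text
t: 7.0
ee_pos: [469.2, 343.1, 69.3]
orientation: [2.222, 2.22, 0.005]
ft_force: [0.5, 0.8, -3.6]
width: 20.8
grasp_force: 30.0
```

Emit:
step_arm:
  plan:
    - [-1,-0.02,-0.04,0.26,0,0,0]
    - [-1,0,0,0.14,0,0,0]
    - [-1,0,0,0.06,0,0,0]
    - [-1,0,0,0,0,0,0]
    - [-1,0,0,0,0,0,0]

```text
t: 7.62
ee_pos: [465.9, 341.7, 44.4]
orientation: [2.221, 2.221, 0.0]
ft_force: [-0.1, -0.2, -4.2]
width: 21.0
grasp_force: 30.0
```

Emit:
step_arm:
  plan:
    - [-1,0,0,0.02,0,0,0]
    - [-1,0,0,0.02,0,0,0]
    - [-1,0,0,0,0,0,0]

```text
t: 8.0
ee_pos: [466.2, 341.9, 43.0]
orientation: [2.221, 2.221, 0.002]
ft_force: [-0.8, -0.5, 2.8]
width: 21.5
grasp_force: 30.0
```

Emit:
step_arm:
  plan:
    - [0,0,0,0,0,0,0]
    - [0,0,0,0,0,0,0]
    - [0,0,0,0,0,0,0]
    - [0,0,0,0,0,0,0]
    - [0,0,0,-0.2,0,0,0]
    - [0,0,0,-0.7,0,0,0]
    - [0,0,0,-0.9,0,0,0]
    - [0,-0.9,0,-0.3,0,0,0]
    - [0,0,0,0,0,0,0]
    - [0,0,0,0,0,0,0]

```text
t: 9.25
ee_pos: [465.9, 296.8, 147.6]
orientation: [-2.222, -2.221, -0.001]
ft_force: [-0.4, 0.4, -0.3]
width: 44.2
grasp_force: 0.0
```

```bash
cat > chk.py <<'E'
import sys
from h import *
x,y,kt,lo=map(float,sys.argv[2:6])
o=get_obs(); print(o["ee_pos"].round(1),round(o["width"],1))
w=grab("wrist"); save(w,sys.argv[1]); P=cloud(w).reshape(-1,3)
q=P[np.hypot(P[:,0]-x,P[:,1]-y)<40]
k=q[(q[:,2]>kt-3)&(q[:,2]<kt+6)]; b=q[(q[:,2]>lo)]
if len(k): print("knob",len(k),((k.min(0)+k.max(0))/2).round(1),(k.max(0)-k.min(0)).round(1),"med",np.median(k,0).round(1))
if len(b): print("body",len(b),((b.min(0)+b.max(0))/2).round(1),(b.max(0)-b.min(0)).round(1))
E
python3 chk.py 7 467 342 58 24
```

```text
[465.9 296.8 147.6] 44.2
knob 505 [466.6 341.6  57.6] [21.7 21.   4.8] med [467.  341.9  58.1]
body 39102 [467.  339.5 167.2] [ 77.   63.  285.9]
```

Emit:
step_arm:
  plan:
    - [0,-0.95,0.11,-0.1,0,0,0]
    - [0,-0.95,0.11,-0.1,0,0,0]
    - [0,-0.95,0.11,-0.1,0,0,0]
    - [0,-0.95,0.11,-0.1,0,0,0]
    - [0,-0.95,0.11,-0.1,0,0,0]
    - [0,-0.95,0.11,-0.1,0,0,0]
    - [0,-0.95,0.11,-0.1,0,0,0]
    - [0,-0.95,0.11,-0.1,0,0,0]
    - [0,-0.95,0.11,0,0,0,0]
    - [0,-0.95,0.11,0,0,0,0]
    - [0,-0.95,0.11,0,0,0,0]
    - [0,-0.95,0.11,0,0,0,0]
    - [0,0,0,0,0,0,0]
    - [0,0,0,0,0,0,0]
    - [0,0,0,0,0,0,0]

```text
t: 11.18
ee_pos: [531.7, -271.9, 186.9]
orientation: [-2.219, -2.222, 0.0]
ft_force: [0.1, 0.1, 0.3]
width: 44.0
grasp_force: 0.0
```

```bash
python3 chk.py 8 535 -273 85 59
```

```text
[ 531.7 -271.9  186.9] 44.0
knob 248 [ 532.3 -278.4   84.7] [16.3 17.   5.3] med [ 531.8 -277.9   84.9]
body 33923 [ 533.8 -268.2  185.1] [ 71.2  59.4 251.7]
```

View pics/8.png

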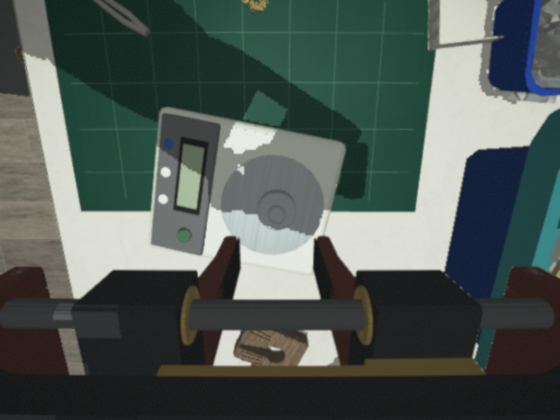

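Picture 8 shows the 200 g on the pan at (277,209), upright.

Emit:
step_arm:
  plan:
    - [0,-0.126,0.01,0.9,0,0,0]
    - [0,0,0,0.8,0,0,0]
    - [0,0,0,0.36,0,0,0]
    - [0,0,0,0.16,0,0,0]
    - [0,0,0,0,0,0,0]
    - [0,0,0,0,0,0,0]
    - [0,0,0,0,0,0,0]

```text
t: 12.1
ee_pos: [532.9, -280.1, 77.4]
orientation: [2.22, 2.22, 0.001]
ft_force: [-0.7, -0.3, 0.4]
width: 43.9
grasp_force: 0.0
```

Emit:
step_arm:
  plan:
    - [0,0.025,0,0.06,0,0,0]
    - [-1,0,0,0,0,0,0]
    - [-1,0,0,0,0,0,0]
    - [-1,0,0,0,0,0,0]
    - [-1,0,0,0,0,0,0]
    - [-1,0,0,0,0,0,0]

```text
t: 12.85
ee_pos: [532.3, -278.5, 73.3]
orientation: [-2.221, -2.222, 0.0]
ft_force: [1.0, 0.4, 0.0]
width: 16.1
grasp_force: 30.0
```

Emit:
step_arm:
  plan:
    - [-1,0,0,-0.15,0,0,0]
    - [-1,0,0,-0.6,0,0,0]
    - [-1,0.1,0,-0.8,0,0,0]
    - [-1,0.93,-0.09,0,0,0,0]
    - [-1,0.93,-0.09,0,0,0,0]
    - [-1,0.93,-0.09,0,0,0,0]
    - [-1,0.93,-0.09,0,0,0,0]
    - [-1,0.93,-0.09,0,0,0,0]
    - [-1,0.93,-0.09,0,0,0,0]
    - [-1,0.93,-0.09,0,0,0,0]
    - [-1,0.93,-0.09,0,0,0,0]
    - [-1,0.93,-0.09,0,0,0,0]
    - [-1,0.93,-0.09,0,0,0,0]
    - [-1,0.93,-0.09,0,0,0,0]
    - [-1,0.8,-0.09,0,0,0,0]
    - [-1,0,0,0,0,0,0]
    - [-1,0,0,0,0,0,0]
    - [-1,0,0,0,0,0,0]

```text
t: 15.1
ee_pos: [478.2, 276.9, 150.8]
orientation: [-2.223, -2.22, 0.001]
ft_force: [-0.2, -0.3, -2.3]
width: 15.8
grasp_force: 30.0
```

Emit:
step_arm:
  plan:
    - [-1,0.08,-0.02,0.9,0,0,0]
    - [-1,0,0,0.7,0,0,0]
    - [-1,0,0,0.4,0,0,0]
    - [-1,0,0,0.12,0,0,0]
    - [-1,0,0,0,0,0,0]
    - [-1,0,0,0,0,0,0]
    - [-1,0,0,0,0,0,0]

```text
t: 15.98
ee_pos: [477.8, 282.3, 45.7]
orientation: [2.221, 2.221, 0.002]
ft_force: [0.9, -0.1, -1.2]
width: 16.1
grasp_force: 30.0
```

Emit:
step_arm:
  plan:
    - [-1,-0.015,-0.01,0.14,0,0,0]
    - [-1,0,0,0.08,0,0,0]
    - [-1,0,0,0.03,0,0,0]
    - [-1,0,0,0,0,0,0]
    - [-1,0,0,0,0,0,0]

```text
t: 16.6
ee_pos: [476.8, 281.3, 32.3]
orientation: [2.221, 2.221, 0.0]
ft_force: [0.3, 0.5, -1.7]
width: 15.9
grasp_force: 30.0
```

Emit:
step_arm:
  plan:
    - [-1,0,0,0.015,0,0,0]
    - [-1,0,0,0.015,0,0,0]
    - [-1,0,0,0,0,0,0]

```text
t: 16.98
ee_pos: [477.1, 281.5, 31.3]
orientation: [2.221, 2.221, 0.001]
ft_force: [-0.5, -0.8, 4.1]
width: 15.5
grasp_force: 30.0
```

Emit:
step_arm:
  plan:
    - [0,0,0,0,0,0,0]
    - [0,0,0,0,0,0,0]
    - [0,0,0,0,0,0,0]
    - [0,0,0,0,0,0,0]
    - [0,0,0,-0.2,0,0,0]
    - [0,0,0,-0.7,0,0,0]
    - [0,0,0,-0.9,0,0,0]
    - [0,-0.9,0,-0.4,0,0,0]
    - [0,0,0,0,0,0,0]
    - [0,0,0,0,0,0,0]

```text
t: 18.23
ee_pos: [476.9, 236.5, 141.1]
orientation: [2.222, 2.221, 0.001]
ft_force: [-0.1, 0.6, -0.4]
width: 43.4
grasp_force: 0.0
```

```bash
python3 chk.py 9 477 281 43 24
```

```text
[476.9 236.5 141.1] 43.4
knob 315 [474.2 297.   42.6] [23.7 47.4  5.1] med [477.1 282.4  42.9]
body 38895 [477.  284.1 163.9] [ 77.5  73.4 279.3]
```

Emit:
step_arm:
  plan:
    - [0,-0.683,0.56,0,0,0,0]
    - [0,-0.683,0.56,0,0,0,0]
    - [0,-0.683,0.56,0,0,0,0]
    - [0,-0.683,0.56,0,0,0,0]
    - [0,-0.683,0.56,0,0,0,0]
    - [0,-0.683,0.56,0,0,0,0]
    - [0,0,0,0,0,0,0]
    - [0,0,0,0,0,0,0]
    - [0,0,0,0,0,0,0]

```text
t: 19.4
ee_pos: [643.8, 32.7, 140.3]
orientation: [-2.219, -2.222, 0.001]
ft_force: [-0.9, 0.4, -0.9]
width: 43.8
grasp_force: 0.0
```

```bash
python3 chk.py 10 645 31 28 7
```

```text
[643.8  32.7 140.3] 43.8
knob 155 [646.3  31.5  27.5] [12.8 13.7  4.5] med [645.8  32.3  27.9]
body 32668 [644.   40.9 135.8] [ 70.4  47.8 257.4]
```

Emit:
step_arm:
  plan:
    - [0,-0.015,0.04,0.9,0,0,0]
    - [0,0,0,0.8,0,0,0]
    - [0,0,0,0.4,0,0,0]
    - [0,0,0,0.1,0,0,0]
    - [0,0,0,0,0,0,0]
    - [0,0,0,0,0,0,0]
    - [0,0,0,0,0,0,0]

```text
t: 20.32
ee_pos: [647.5, 30.6, 32.0]
orientation: [2.221, 2.22, 0.002]
ft_force: [-0.0, 0.4, 0.6]
width: 44.2
grasp_force: 0.0
```

Emit:
step_arm:
  plan:
    - [0,0.015,-0.02,0.2,0,0,0]
    - [0,0,0,0.07,0,0,0]
    - [-1,0,0,0,0,0,0]
    - [-1,0,0,0,0,0,0]
    - [-1,0,0,0,0,0,0]
    - [-1,0,0,0,0,0,0]
    - [-1,0,0,0,0,0,0]

```text
t: 21.2
ee_pos: [645.9, 31.4, 17.4]
orientation: [2.221, 2.221, 0.0]
ft_force: [0.4, -0.8, -0.2]
width: 12.6
grasp_force: 30.0
```

Emit:
step_arm:
  plan:
    - [-1,0,0,-0.15,0,0,0]
    - [-1,0,0,-0.6,0,0,0]
    - [-1,0,0,-0.9,0,0,0]
    - [-1,0.66,-0.53,0,0,0,0]
    - [-1,0.66,-0.53,0,0,0,0]
    - [-1,0.66,-0.53,0,0,0,0]
    - [-1,0.66,-0.53,0,0,0,0]
    - [-1,0.66,-0.53,0,0,0,0]
    - [-1,0.66,-0.53,0,0,0,0]
    - [-1,0,0,0,0,0,0]
    - [-1,0,0,0,0,0,0]
    - [-1,0,0,0,0,0,0]

```text
t: 22.7
ee_pos: [487.6, 228.7, 100.0]
orientation: [2.223, 2.22, 0.001]
ft_force: [-0.5, 0.0, -1.3]
width: 12.7
grasp_force: 30.0
```

Emit:
step_arm:
  plan:
    - [-1,0.005,-0.025,0.8,0,0,0]
    - [-1,0,0,0.4,0,0,0]
    - [-1,0,0,0,0,0,0]
    - [-1,0,0,0,0,0,0]
    - [-1,0,0,0,0,0,0]

```text
t: 23.32
ee_pos: [486.4, 229.8, 40.8]
orientation: [2.221, 2.221, 0.003]
ft_force: [-0.6, 0.8, -1.5]
width: 12.7
grasp_force: 30.0
```

Emit:
step_arm:
  plan:
    - [-1,-0.015,0,0.16,0,0,0]
    - [-1,0,0,0.06,0,0,0]
    - [-1,0,0,0.02,0,0,0]
    - [-1,0,0,0,0,0,0]
    - [-1,0,0,0,0,0,0]

```text
t: 23.95
ee_pos: [485.5, 228.9, 27.9]
orientation: [2.221, 2.221, 0.0]
ft_force: [0.2, 0.4, -1.1]
width: 12.6
grasp_force: 30.0
```

Emit:
step_arm:
  plan:
    - [-1,0,0,0.015,0,0,0]
    - [-1,0,0,0.01,0,0,0]
    - [-1,0,0,0,0,0,0]

```text
t: 24.32
ee_pos: [486.0, 229.1, 27.3]
orientation: [2.221, 2.221, 0.002]
ft_force: [-2.5, -0.2, 6.3]
width: 12.7
grasp_force: 30.0
```

Emit:
step_arm:
  plan:
    - [0,0,0,0,0,0,0]
    - [0,0,0,0,0,0,0]
    - [0,0,0,0,0,0,0]
    - [0,0,0,0,0,0,0]
    - [0,0,0,-0.2,0,0,0]
    - [0,0,0,-0.7,0,0,0]
    - [0,0,0,-0.9,0,0,0]
    - [0,-0.9,0,-0.4,0,0,0]
    - [0,0,0,0,0,0,0]
    - [0,0,0,0,0,0,0]

```text
t: 25.58
ee_pos: [485.5, 184.0, 136.7]
orientation: [-2.222, -2.221, -0.001]
ft_force: [-0.1, -0.1, -0.4]
width: 43.8
grasp_force: 0.0
```

```bash
python3 chk.py 11 486 229 38 24
```

```text
[485.5 184.  136.7] 43.8
knob 192 [486.6 229.2  37.7] [12.6 13.6  5.1] med [486.6 229.3  38.1]
body 37988 [486.  232.  161.7] [ 77.3  73.1 275. ]
```

Emit:
step_arm:
  plan:
    - [0,-0.72,0.25,0,0,0,0]
    - [0,-0.72,0.25,0,0,0,0]
    - [0,-0.72,0.25,0,0,0,0]
    - [0,-0.72,0.25,0,0,0,0]
    - [0,-0.72,0.25,0,0,0,0]
    - [0,-0.72,0.25,0,0,0,0]
    - [0,0,0,0,0,0,0]
    - [0,0,0,0,0,0,0]
    - [0,0,0,0,0,0,0]

```text
t: 26.75
ee_pos: [560.0, -30.9, 136.1]
orientation: [-2.219, -2.222, 0.001]
ft_force: [0.6, 0.2, -0.3]
width: 43.7
grasp_force: 0.0
```

```bash
python3 chk.py 12 560 -32 27 8
```

```text
[560.  -30.9 136.1] 43.7
knob 98 [561.  -31.9  26.4] [ 9.8 10.5  4.2] med [561.  -31.3  26.8]
body 32887 [558.9 -20.5 134.3] [ 71.1  43.3 251.9]
```

Emit:
step_arm:
  plan:
    - [0,-0.015,0.02,0.9,0,0,0]
    - [0,0,0,0.8,0,0,0]
    - [0,0,0,0.4,0,0,0]
    - [0,0,0,0,0,0,0]
    - [0,0,0,0,0,0,0]
    - [0,0,0,0,0,0,0]

```text
t: 27.55
ee_pos: [562.6, -32.9, 33.0]
orientation: [2.22, 2.22, 0.003]
ft_force: [0.0, -0.1, 0.7]
width: 43.8
grasp_force: 0.0
```

Emit:
step_arm:
  plan:
    - [0,0.01,-0.02,0.2,0,0,0]
    - [0,0,0,0.09,0,0,0]
    - [-1,0,0,0,0,0,0]
    - [-1,0,0,0,0,0,0]
    - [-1,0,0,0,0,0,0]
    - [-1,0,0,0,0,0,0]
    - [-1,0,0,0,0,0,0]

```text
t: 28.42
ee_pos: [560.6, -32.4, 17.2]
orientation: [2.221, 2.221, 0.0]
ft_force: [-0.2, 1.0, 0.1]
width: 9.3
grasp_force: 30.0
```

Emit:
step_arm:
  plan:
    - [-1,0,0,-0.15,0,0,0]
    - [-1,0,0,-0.6,0,0,0]
    - [-1,0,0,-0.9,0,0,0]
    - [-1,0.73,-0.225,0,0,0,0]
    - [-1,0.73,-0.225,0,0,0,0]
    - [-1,0.73,-0.225,0,0,0,0]
    - [-1,0.73,-0.225,0,0,0,0]
    - [-1,0.73,-0.225,0,0,0,0]
    - [-1,0.73,-0.225,0,0,0,0]
    - [-1,0,0,0,0,0,0]
    - [-1,0,0,0,0,0,0]
    - [-1,0,0,0,0,0,0]

```text
t: 29.92
ee_pos: [493.3, 185.8, 99.7]
orientation: [2.223, 2.22, 0.0]
ft_force: [0.4, -0.3, -0.4]
width: 9.6
grasp_force: 30.0
```

Emit:
step_arm:
  plan:
    - [-1,0,0,0.8,0,0,0]
    - [-1,0,0,0.4,0,0,0]
    - [-1,0,0,0,0,0,0]
    - [-1,0,0,0,0,0,0]
    - [-1,0,0,0,0,0,0]

```text
t: 30.55
ee_pos: [493.8, 186.7, 40.6]
orientation: [2.221, 2.22, 0.003]
ft_force: [-0.2, 0.3, 0.0]
width: 9.5
grasp_force: 30.0
```

Emit:
step_arm:
  plan:
    - [-1,0,0,0.16,0,0,0]
    - [-1,0,0,0.06,0,0,0]
    - [-1,0,0,0.02,0,0,0]
    - [-1,0,0,0,0,0,0]
    - [-1,0,0,0,0,0,0]

```text
t: 31.18
ee_pos: [493.1, 186.7, 27.6]
orientation: [2.221, 2.221, 0.0]
ft_force: [-0.6, 0.8, -0.1]
width: 9.6
grasp_force: 30.0
```

Emit:
step_arm:
  plan:
    - [-1,0,0,0.012,0,0,0]
    - [-1,0,0,0.008,0,0,0]
    - [-1,0,0,0,0,0,0]

```text
t: 31.55
ee_pos: [493.3, 186.7, 27.1]
orientation: [2.221, 2.221, 0.001]
ft_force: [-1.0, 0.8, 4.3]
width: 8.9
grasp_force: 30.0
```

Contact. I'll release, check the seat, then go for the 20 g at (499,36).

Emit:
step_arm:
  plan:
    - [0,0,0,0,0,0,0]
    - [0,0,0,0,0,0,0]
    - [0,0,0,0,0,0,0]
    - [0,0,0,0,0,0,0]
    - [0,0,0,-0.2,0,0,0]
    - [0,0,0,-0.7,0,0,0]
    - [0,0,0,-0.9,0,0,0]
    - [0,-0.9,0,-0.4,0,0,0]
    - [0,0,0,0,0,0,0]
    - [0,0,0,0,0,0,0]

```text
t: 32.8
ee_pos: [492.9, 141.7, 136.7]
orientation: [-2.222, -2.22, -0.001]
ft_force: [-1.1, -0.7, -0.1]
width: 43.9
grasp_force: 0.0
```

```bash
python3 chk.py 13 493 186 37 24
```

```text
[492.9 141.7 136.7] 43.9
knob 169 [490.2 203.8  36.8] [16.6 44.1  5. ] med [492.2 189.2  37.1]
body 38532 [493.  189.1 161.6] [ 77.6  73.5 275.2]
```

Emit:
step_arm:
  plan:
    - [0,-0.7,0.04,0,0,0,0]
    - [0,-0.7,0.04,0,0,0,0]
    - [0,-0.7,0.04,0,0,0,0]
    - [0,0,0,0,0,0,0]
    - [0,0,0,0,0,0,0]
    - [0,0,0,0,0,0,0]

```text
t: 33.6
ee_pos: [498.9, 37.8, 136.3]
orientation: [-2.22, -2.223, 0.0]
ft_force: [-0.7, -0.0, -0.4]
width: 43.9
grasp_force: 0.0
```

```bash
python3 chk.py 14 499 36 28 8
```

```text
[498.9  37.8 136.3] 43.9
knob 67 [499.5  37.2  27.1] [8.8 8.3 4.2] med [499.   37.6  27.5]
body 32071 [497.8  48.  134.4] [ 70.4  42.4 252.2]
```

Emit:
step_arm:
  plan:
    - [0,-0.018,0.01,0.9,0,0,0]
    - [0,0,0,0.8,0,0,0]
    - [0,0,0,0.4,0,0,0]
    - [0,0,0,0,0,0,0]
    - [0,0,0,0,0,0,0]
    - [0,0,0,0,0,0,0]

```text
t: 34.4
ee_pos: [500.4, 36.0, 32.7]
orientation: [2.22, 2.221, 0.002]
ft_force: [0.2, -0.5, 0.0]
width: 43.8
grasp_force: 0.0
```

Emit:
step_arm:
  plan:
    - [0,0.01,-0.01,0.16,0,0,0]
    - [0,0,0,0.07,0,0,0]
    - [0,0,0,0,0,0,0]
    - [0,0,0,0,0,0,0]
    - [0,0,0,0,0,0,0]

```text
t: 35.02
ee_pos: [499.1, 36.2, 20.1]
orientation: [2.221, 2.221, 0.0]
ft_force: [-0.6, -0.4, 0.5]
width: 44.2
grasp_force: 0.0
```

Emit:
step_arm:
  plan:
    - [-1,0,0,0,0,0,0]
    - [-1,0,0,0,0,0,0]
    - [-1,0,0,0,0,0,0]
    - [-1,0,0,0,0,0,0]
    - [-1,0,0,0,0,0,0]
    - [-1,0,0,0,0,0,0]

```text
t: 35.78
ee_pos: [499.0, 36.2, 20.1]
orientation: [2.221, 2.221, -0.0]
ft_force: [0.7, -0.1, 0.4]
width: 6.8
grasp_force: 30.0
```

Emit:
step_arm:
  plan:
    - [-1,0,0,-0.15,0,0,0]
    - [-1,0,0,-0.6,0,0,0]
    - [-1,0,0,-0.9,0,0,0]
    - [-1,0.58,0,0,0,0,0]
    - [-1,0.58,0,0,0,0,0]
    - [-1,0.58,0,0,0,0,0]
    - [-1,0.58,0,0,0,0,0]
    - [-1,0,0,0,0,0,0]
    - [-1,0,0,0,0,0,0]
    - [-1,0,0,0,0,0,0]

```text
t: 37.02
ee_pos: [498.9, 151.3, 102.6]
orientation: [-2.222, -2.22, 0.0]
ft_force: [-0.7, 0.6, -0.3]
width: 7.0
grasp_force: 30.0
```

Run:
```python
from h import *
o=get_obs();print(o["ee_pos"],o["width"])
w=grab("wrist"); cv2.imwrite("pics/15.png",cv2.resize(w["pixels"][100:310,140:420,::-1],(800,600)))
```

```text
[498.90348395 151.34573848 102.61928785] 6.959956600104974
```

View pics/15.png

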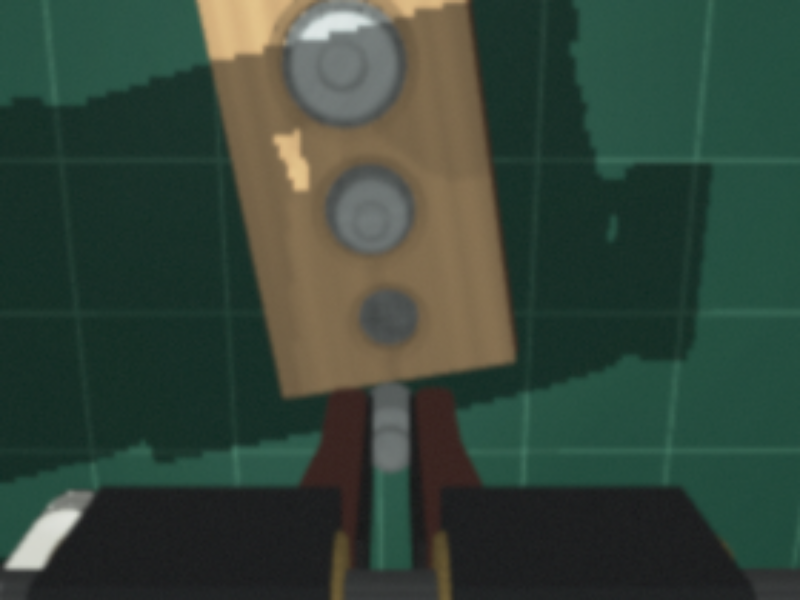

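Picture 15 (crop) shows the 20 g held upright. Its well is open at crop (389,316), and the 50 g and 100 g sit in their wells.

Emit:
step_arm:
  plan:
    - [-1,0.015,0,0.8,0,0,0]
    - [-1,0,0,0.36,0,0,0]
    - [-1,0,0,0,0,0,0]
    - [-1,0,0,0,0,0,0]
    - [-1,0,0,0,0,0,0]

```text
t: 37.7
ee_pos: [499.7, 153.1, 45.5]
orientation: [2.221, 2.221, 0.002]
ft_force: [-0.8, -0.2, -0.9]
width: 7.2
grasp_force: 30.0
```

Run:
```python
from h import *
T=np.eye(4);T[:3,:3]=R.from_rotvec([-2.222,-2.22,0]).as_matrix();T[:3,3]=[498.9,151.4,102.6]
w=grab("wrist");w["T"]=T@np.array(w["T_tool_cam"])
print(plane(w,(276.2,210.6),14)[0],get_obs()["ee_pos"])
```

```text
[499.20518389 153.22405923  14.        ] [499.63262555 153.16070458  45.44280764]
```

Emit:
step_arm:
  plan:
    - [-1,-0.015,0,0.18,0,0,0]
    - [-1,0,0,0.06,0,0,0]
    - [-1,0,0,0.03,0,0,0]
    - [-1,0,0,0,0,0,0]
    - [-1,0,0,0,0,0,0]

```text
t: 38.38
ee_pos: [499.0, 152.3, 31.1]
orientation: [2.221, 2.221, 0.0]
ft_force: [-0.7, -0.0, -0.4]
width: 7.1
grasp_force: 30.0
```

Emit:
step_arm:
  plan:
    - [-1,0,0,0.015,0,0,0]
    - [-1,0,0,0.01,0,0,0]
    - [-1,0,0,0,0,0,0]

```text
t: 38.75
ee_pos: [499.2, 152.3, 30.0]
orientation: [2.221, 2.221, 0.0]
ft_force: [-0.9, 0.5, 3.0]
width: 6.9
grasp_force: 30.0
```

Emit:
step_arm:
  plan:
    - [0,0,0,0,0,0,0]
    - [0,0,0,0,0,0,0]
    - [0,0,0,0,0,0,0]
    - [0,0,0,0,0,0,0]
    - [0,0,0,-0.2,0,0,0]
    - [0,0,0,-0.7,0,0,0]
    - [0,0,0,-0.9,0,0,0]
    - [0,-0.6,0,-0.7,0,0,0]
    - [0,-0.6,0,-0.7,0,0,0]
    - [0,-0.6,0,-0.7,0,0,0]
    - [0,0,0,0,0,0,0]
    - [0,0,0,0,0,0,0]

```text
t: 40.25
ee_pos: [498.6, 62.4, 224.6]
orientation: [-2.222, -2.221, 0.0]
ft_force: [-0.2, 0.4, -0.8]
width: 43.8
grasp_force: 0.0
```

Run:
```python
from h import *
w=grab("wrist"); save(w,16); P=cloud(w).reshape(-1,3)
for n,x,y,kt in(("500",467,342,58),("200",477,281,43),("100",486,229,38),("50",493,186.5,37),("20",499,152.5,38)):
    q=P[np.hypot(P[:,0]-x,P[:,1]-y)<14]; k=q[(q[:,2]>kt-4)&(q[:,2]<kt+6)]
    if len(k): print(n,len(k),np.median(k,0).round(1))
```

```text
100 144 [486.8 228.   38. ]
50 84 [494.2 186.3  36.9]
20 48 [499.8 152.1  38. ]
```

View pics/16.png

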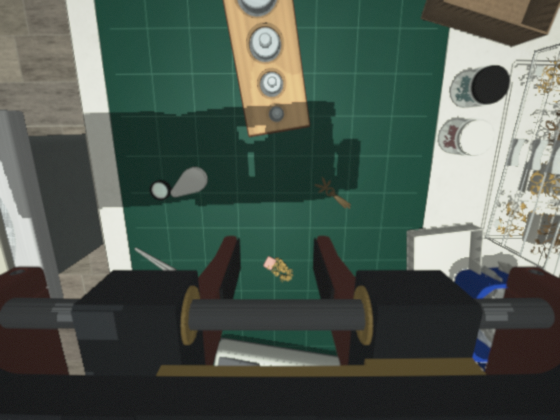

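Picture 16 shows the 20 g at (277,114), the 50 g at (271,82) and the 100 g at (265,42), all standing in the block. Their knob heights are as expected, and the 500 g and 200 g were checked earlier at 58 and 43 mm.

```bash
python3 -c "from workcell import ctrl; print(ctrl.close_job())"
```

```text
the job is handed in; nothing more can be done
None
```

All five check weights are back in the block, each upright in its own well from the 500 g down to the 20 g, with knob heights measured after each placing showing them fully down; the job was handed in at about 40 s.

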